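Unload the forming die, gauge the links and reset the ejector slide

TASK

Push the die's flush ejector slide fully across, by pressing down on it and dragging, so that the forged links rise out of their cavities; then take every link out and sort it by the slot gauge: a link whose wide middle fits down into the wide slot but not into the narrow one is good and goes in the wooden tray, while one too wide for the wide slot, or narrow enough for the narrow one, goes in the grey plastic bin. Once the die is empty, drag the slide fully back home; leave the oil bottle, wrench and brush alone.

Things in the scene. Friction and masses are not known exactly. Their poses are not given: they have to be found in the camera images.
- die: forming die, a dark steel block fixed to the bench, 150 (x) by 240 (y) by 50 mm high; origin at the centre of its underside, z up. Four cavities 50 (x) by 38 (y) mm, 15 mm deep, in a row at x = +35, y = -75, -25, +25, +75 mm; each link starts in one, bar along x, 1 mm below the die face, where it cannot be gripped
- slide (a joint): ejector slide of the die, in m: 0 = home (ejectors down), 0.05 = fully across, moving to the die's +y. It drives ejector pads under all four cavities: fully across, they raise the links 13 mm, to stand 12 mm proud of the die face. It stays where left, but pressing hard (over 8 N) on a raised link drives it back
- slide_mark (a point): broad black line across the middle of the slide's top, at die x = -42, y = -25 mm + joint value, z = 49 mm; its y axis is the way the slide moves. The slide is a scored aluminium plate 1 mm below the die face, seen in a window 44 (x) by 120 mm (y = -60 to 60). It has no handle or edge to push: press down (10 to 15 N) and drag; it resists with 2 to 4 N
- gauge: the steel slot gauge, fixed to the bench, 34 mm (x) by 110 mm (y) by 40 mm high; origin at the centre of its underside. Two slots run right through it along x, open at the top and at both ends, 18 mm deep (floor at 22 mm)
- go_slot (a point): middle of the mouth of the gauge's wide (go) slot, 31.5 mm wide, at the gauge's top face (40 mm above the bench); x axis along the slot, y across it
- nogo_slot (a point): middle of the mouth of the gauge's narrow (no-go) slot, 26.5 mm wide, at the gauge's top face; axes as for the go slot
- good_tray: the low dark wooden tray for good links, fixed, 130 mm (x) by 160 mm (y) outside, 30 mm high, walls and floor 8 mm thick; origin at the centre of its underside
- scrap_bin: the grey plastic bin for rejected links, fixed, 130 mm (x) by 160 mm (y) outside, 50 mm high, walls and floor 4 mm thick; origin at the centre of its underside
- link1_c (a point): loose forged steel link, a flat plus shape 14 mm thick, both faces alike, 90 g: a bar 46 mm long (x axis) and 20 mm wide with flat square ends, crossed in the middle by a pad 22 mm long whose width (y axis) is 24, 29 or 34 mm; which one is not known beforehand and not told by name or cavity. Point: the link's centre, half-way up (z = thickness). Absent (None) in some starts
- link2_c (a point): loose forged steel link, a flat plus shape 14 mm thick, both faces alike, 90 g: a bar 46 mm long (x axis) and 20 mm wide with flat square ends, crossed in the middle by a pad 22 mm long whose width (y axis) is 24, 29 or 34 mm; which one is not known beforehand and not told by name or cavity. Point: the link's centre, half-way up (z = thickness). Absent (None) in some starts
- link3_c (a point): loose forged steel link, a flat plus shape 14 mm thick, both faces alike, 90 g: a bar 46 mm long (x axis) and 20 mm wide with flat square ends, crossed in the middle by a pad 22 mm long whose width (y axis) is 24, 29 or 34 mm; which one is not known beforehand and not told by name or cavity. Point: the link's centre, half-way up (z = thickness). Absent (None) in some starts
- link4_c (a point): loose forged steel link, a flat plus shape 14 mm thick, both faces alike, 90 g: a bar 46 mm long (x axis) and 20 mm wide with flat square ends, crossed in the middle by a pad 22 mm long whose width (y axis) is 24, 29 or 34 mm; which one is not known beforehand and not told by name or cavity. Point: the link's centre, half-way up (z = thickness). Absent (None) in some starts
- oil_bottle: bystander: white oil bottle standing on the bench, radius 28 mm, 130 mm tall; origin under its centre
- wrench: bystander: wrench lying beyond the die
- brush: bystander: brush with a wooden handle lying beyond the die
Not all that is in view belongs to the job. Leave any orange or turquoise look-alike of the part that bears link1_c alone.

How it is judged:
On the way, in this order (a step that is already met when the one before it is completed fails the run):
1. the ejector slide is fully across (at least 44 of its 50 mm), so that the links are raised (value of joint slide above 0.044 m), for 0.2 s.
2. every link has left the die: lifted more than about 18 mm above its face or beyond its outline ((z of link1_c in the frame of die above 0.075 m or x of link1_c in the frame of die below -0.085 m or x of link1_c in the frame of die above 0.095 m or y of link1_c in the frame of die below -0.13 m or y of link1_c in the frame of die above 0.13 m) and (z of link2_c in the frame of die above 0.075 m or x of link2_c in the frame of die below -0.085 m or x of link2_c in the frame of die above 0.095 m or y of link2_c in the frame of die below -0.13 m or y of link2_c in the frame of die above 0.13 m) and (z of link3_c in the frame of die above 0.075 m or x of link3_c in the frame of die below -0.085 m or x of link3_c in the frame of die above 0.095 m or y of link3_c in the frame of die below -0.13 m or y of link3_c in the frame of die above 0.13 m) and (z of link4_c in the frame of die above 0.075 m or x of link4_c in the frame of die below -0.085 m or x of link4_c in the frame of die above 0.095 m or y of link4_c in the frame of die below -0.13 m or y of link4_c in the frame of die above 0.13 m)), for 0.1 s.
3. the ejector slide is back home (within 6 mm) (value of joint slide below 0.006 m), for 0.2 s.
At the end, for the whole second after the job is handed in: Every link with a 29 mm middle lies in the wooden tray and every other link in the grey bin (its centre within the walls and less than 45 mm above the underside), at rest; the ejector slide is home within 6 mm; nothing is held (x of link1_c in the frame of good_tray between -0.056 and 0.056 m and y of link1_c in the frame of good_tray between -0.071 and 0.071 m and z of each of link1_c, link3_c in the frame of good_tray below 0.045 m and height (world z) of each of link1_c, link2_c, link3_c, link4_c above 0 m and linear speed of each of link1, link2, link3, link4 below 0.03 m/s and x of link2_c in the frame of scrap_bin between -0.056 and 0.056 m and y of link2_c in the frame of scrap_bin between -0.071 and 0.071 m and z of each of link2_c, link4_c in the frame of scrap_bin below 0.045 m and x of link3_c in the frame of good_tray between -0.056 and 0.056 m and y of link3_c in the frame of good_tray between -0.071 and 0.071 m and x of link4_c in the frame of scrap_bin between -0.056 and 0.056 m and y of link4_c in the frame of scrap_bin between -0.071 and 0.071 m and value of joint slide below 0.006 m); the robot touches nothing.
It fails at once if the oil bottle is pushed more than 30 mm (distance of oil_bottle from where it was at the start of the episode above 0.03 m).
It fails at once if the wrench is pushed more than 30 mm (distance of wrench from where it was at the start of the episode above 0.03 m).
It fails at once if the brush is pushed more than 30 mm (distance of brush from where it was at the start of the episode above 0.03 m).
Of link1, link2, link3, link4 only 3 to 4 are there at a start; the rules pass over those that are not, and their reading is None.
At some moment in a run one of link1, link2, link3, link4 may be knocked a few centimetres aside while the robot is not near it.
Once in a run the grip may slacken for a moment while it holds something.
It also fails if it takes over 210 s, if anything falls off the work surface, if the arm or the gripper's body presses on something with over 40 N, if the wrist force passes 120 N, or if a joint passes its speed limit or range.

ROBOT

A 6-joint arm with a two-finger parallel gripper is mounted at the origin on the work surface. World frame = base frame: x ahead of the robot, y to its left, z up, the work surface at z = 0. Lengths are in m, angles in rad, forces in N, time in s.
With the tool pointing down it reaches from about 0.35 to 0.725 m from the base axis. Payload 6 kg.
Tool frame: the origin (TCP) lies at the very end of the fingers, on their centre line; the grasp point (between the pads) lies r.pinch_z behind it (r.pinch_z is the distance from the TCP to the grasp point, in m); z points along the fingers, y is the line along which they close (so a half turn about z gives the same grasp; the last joint's range is limited). The gripper opens to 85 mm and grips with 20 to 120 N. Pads are 22 mm wide; open, the fingers measure 114 mm over their backs; the gripper's body (76 mm by 85 mm) begins 54 mm behind the grasp point. The pads swing forward as they close: fully open they stand 13 mm farther back than shut.
Start: joints at [-0.919, 0.04, 0.085, 0, -1.615, -0.334], TCP at [0.187, -0.57, 0.231] pointing down, gripper open.
Joint ranges: [-2.56, 2.56], [-1.29, 2.01], [-1.08, 1.49], [-3.29, 1.98], [-2.81, -0.18], [-2.99, 2.99]. Speed limits (rad/s): [2.57, 2.57, 3.01, 3.14, 3.14, 3.14].

INTERFACE

Orientations are given as a unit quaternion [x, y, z, w].
In Python, from plant import readout, imaging, r gives the robot as it stands.
- The arm moves only by the tool carry_out, never from a script. Its argument "increments" is text: rows parted by semicolons, each of 7 numbers parted by spaces: the shift along the tool's x, y, z in m, then the turn, a rotation vector about the tool's x, y, z in rad, then the finger opening in m, from 0 to 0.0854. A call has exactly 10 rows; each row is the pose to reach, as a shift and turn from the pose commanded when the call began, along the tool's axes at that moment; what a row does not reach only later rows make up. A row lasts 1/10 s, in which the tool goes at most 50 mm and 8.59 degrees, less where a joint would pass 70% of its speed; a pose out of reach is approached as far as the arm can. A call with a gripper value outside its range is refused whole. The fingers move at their own pace and stop on an object; "grip_force" is the grip in N (left out, the last holds). Time passes only in rows, so rows that repeat a pose let the fingers close, or fill a call up. It gives the time, the measured TCP pose, the force, the opening and the grip force at its end, in the units of the state.
- readout.read_state(): the state, without advancing time (a new reading comes with each control period).
- imaging.capture(name): name is "scene" or "top"; returns (picture, depth): 400x640x3 uint8, red, green, blue; 400x640 float32, m along the optical axis (not along the pixel's ray), 0 where there is no reading.
- imaging.calibration(name): a dict with "vfov" (degrees; the focal length in pixels is half the picture's height over the tangent of half this angle, whatever the lens; pixels are square), "cx", "cy" (the principal point, pixels), "R" (3x3) and "t" (3): a world point X has camera coordinates R X + t. Camera axes: x right, y down, z forward; pixel columns grow to the right and rows downward; lengths in m; the calibration is good to about 2 mm. A picture is of the moment at which its call begins. calibration takes no time and is no camera call.
- r.job_done(): hands the job in; it is judged then, once.
The state is a dict: "time": time; "joint_pos": joint angles; "joint_vel": joint speeds; "joint_torque": joint torques, N m; "tcp_pos": TCP position; "ee_rot": TCP orientation; "force": force on the tool from outside, world axes, zero at the start; "moment": the same for the moment, N m; "grip_width": finger opening in m; "grasp_force": force on a finger pad.
Only numpy, scipy, OpenCV 4.12 (cv2) and the standard library are available. Lean on these libraries where they do the work, as an engineer would, in place of code of your own. Each camera call takes 0.05 s, during which the arm holds its last target. There are 200 camera calls.

## Working session

There is one attempt and no reset: what is moved stays moved. The work goes in short steps, Python scripts to look and compute and a tool call to move; the robot and the scene stay as the last step left them, time stands still between calls to the robot, and variables do not carry over. Pictures are saved under pics/ and viewed, at most 14 in all, crops included, and the job is handed in when it is done.

Besides the shell and the picture viewer there is one more tool, called after ">>>" as name(argument=value, ...) on one line, values as JSON. carry_out: Moves the arm, as the interface text tells. Its arguments: {"type":"object","properties":{"increments":{"type":"string"},"grip_force":{"type":"number"}},"required":["increments"]}

```bash
ls; mkdir -p pics; cat > h.py <<'E'
import numpy as np, cv2
from plant import readout, imaging, r
def save(n,img,box=None,scale=1):
    if box: img=img[box[1]:box[3],box[0]:box[2]]
    if scale!=1: img=cv2.resize(img,None,fx=scale,fy=scale,interpolation=cv2.INTER_CUBIC)
    cv2.imwrite(f'pics/{n}.png',img[:,:,::-1])
def cal(n):
    c=imaging.calibration(n); f=200/np.tan(np.radians(c['vfov']/2)); return c,f,np.array(c['R']),np.array(c['t'])
def pw(n,u,v,z=None,d=None):
    c,f,R,t=cal(n); ray=np.array([(u-c['cx'])/f,(v-c['cy'])/f,1.])
    o=-R.T@t; w=R.T@ray
    s=d if d is not None else (z-o[2])/w[2]
    return o+s*w
def px(n,X):
    c,f,R,t=cal(n); p=R@np.array(X)+t; return p[:2]/p[2]*f+[c['cx'],c['cy']]
def cloud(n,depth):
    c,f,R,t=cal(n); v,u=np.mgrid[:400,:640]
    P=np.stack([(u-c['cx'])/f*depth,(v-c['cy'])/f*depth,depth],-1)
    return (P-t)@R
E
python3 - <<'E'
from h import *
for n in('scene','top'):
    p,d=imaging.capture(n); save(n+'0',p); np.savez('/tmp/'+n,p=p,d=d); print(imaging.calibration(n))
s=readout.read_state(); print(s,r.pinch_z)
E
```

```text
pics
{'vfov': 50.56891543022469, 'cx': 314.58219433325365, 'cy': 204.37557899974345, 'R': array([[ 0.59436115,  0.80418643,  0.0043596 ],
       [ 0.61154053, -0.4484459 , -0.65185463],
       [-0.5222576 ,  0.39010314, -0.75833142]]), 't': array([-0.36216693, -0.30392887,  1.26567407])}
{'vfov': 45.607897398823106, 'cx': 314.8404912275747, 'cy': 201.13053395218878, 'R': array([[ 4.32293832e-04, -9.99723974e-01,  2.34902030e-02],
       [-9.93851112e-01, -3.03044440e-03, -1.10683258e-01],
       [ 1.10723893e-01, -2.32979167e-02, -9.93578093e-01]]), 't': array([-0.01914657,  0.59013971,  0.97408712])}
{'time': 0.1, 'joint_pos': array([-9.19275238e-01,  4.07607681e-02,  8.39047328e-02, -3.92116729e-04,
       -1.61549924e+00, -3.33706922e-01]), 'joint_vel': array([ 0.0010872 , -0.00247791,  0.00286223,  0.00292752, -0.00081553,
       -0.00051066]), 'joint_torque': array([-7.14833717e-03, -3.69345438e+01,  3.48276758e+01,  6.95192188e+00,
       -4.69849110e-03, -1.77109037e-06]), 'tcp_pos': array([ 0.18747042, -0.56964954,  0.23037351]), 'ee_rot': array([-1.58247604e-01,  9.87399134e-01,  7.79427815e-04, -1.96057368e-04]), 'force': array([1.10570396, 0.27005188, 0.08436455]), 'moment': array([0.05843699, 0.00845677, 0.0006196 ]), 'grasp_force': 0.0, 'grip_width': 0.08550618158089592} 0.0187
```

View pics/top0.png

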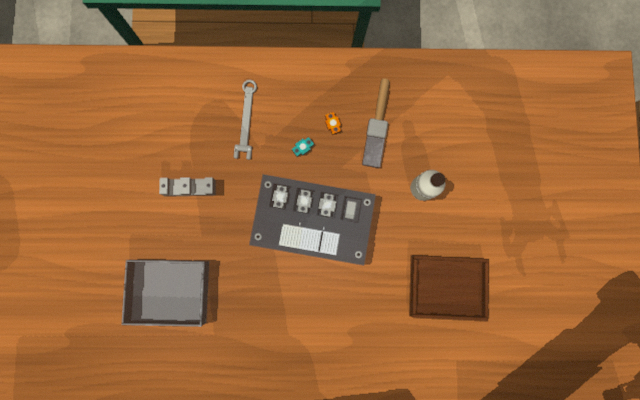

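View pics/scene0.png

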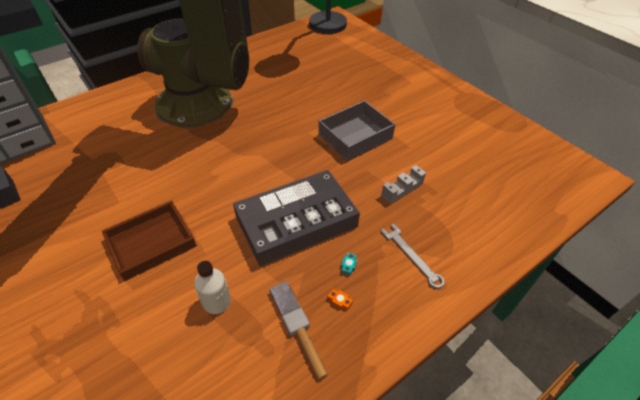

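The top view shows grey links in the die cavities at (280,196), (304,201) and (328,205); the cavity at (351,210) is empty. The look-alikes are turquoise at (303,147) and orange at (333,123), and I will leave both alone. The slide is at (310,238) with its line at about (322,240). The gauge is at (187,187), the grey bin at (166,293), the wooden tray at (450,287) and the bottle at (429,186).

I choose the three grey links and check them in one close crop.

```bash
cat > m.py <<'E'
from h import *
def run():
    D=np.load('/tmp/top.npz'); p,d=D['p'],D['d']; C=cloud('top',d)
    def blob(box,zlo,zhi):
        m=np.zeros((400,640),bool); m[box[1]:box[3],box[0]:box[2]]=1
        m&=(C[...,2]>zlo)&(C[...,2]<zhi)&(d>0); P=C[m]
        rc=cv2.minAreaRect(P[:,:2].astype(np.float32)); return P,rc
    for n,b,lo,hi in[('die',(235,165,390,275),.042,.06),('gauge',(150,170,225,205),.034,.05),('bin',(110,245,220,340),.042,.06),('tray',(400,245,500,330),.024,.04)]:
        P,rc=blob(b,lo,hi); print(n,np.round(rc[0],4),np.round(rc[1],4),round(rc[2],2),'z',np.round(np.median(P[:,2]),4),len(P))
    P,rc=blob((405,160,460,210),.02,.2);print('bottle',rc,P[:,2].max())
run()
D=np.load('/tmp/top.npz'); save('crop1',D['p'],(235,165,395,275),5)
E
python3 m.py
```

```text
die [ 0.5504 -0.0123] [0.2405 0.1504] 79.99 z 0.0494 7468
gauge [0.6212 0.254 ] [0.034  0.1109] 0.68 z 0.0394 440
bin [0.4004 0.2906] [0.1616 0.1305] 88.66 z 0.0489 717
tray [ 0.4081 -0.3022] [0.1614 0.1302] 87.06 z 0.0289 1028
bottle ((0.6213366985321045, -0.2512596547603607), (0.05599222332239151, 0.05091976746916771), 24.707775115966797) 0.13457421247534102
```

View pics/crop1.png

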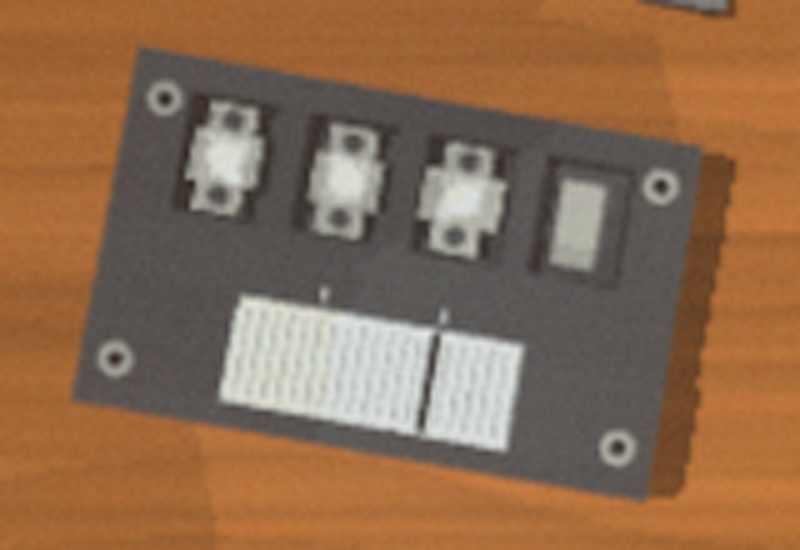

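The crop confirms it. The three grey links sit at crop (225,160), (345,180) and (462,200), and the cavity at the die's -y end is empty. The slide line is on the -y tick, so the slide is home. The die's yaw is about -10°.

```bash
cat >> h.py <<'E'
from scipy.spatial.transform import Rotation as Ro
def die(x,y,z=0,o=(0.5504,-0.0123),a=np.radians(-10.0)):
    return np.array([o[0]+x*np.cos(a)-y*np.sin(a),o[1]+x*np.sin(a)+y*np.cos(a),z])
def go(X,yaw):
    "yaw: world heading (deg) of tool y; prints tool-axis shift and turn"
    s=readout.read_state(); R0=Ro.from_quat(s['ee_rot']); a=np.radians(yaw)
    y=np.array([np.cos(a),np.sin(a),0]); z=np.array([0,0,-1.]); R1=Ro.from_matrix(np.c_[np.cross(y,z),y,z])
    print('shift',np.round(R0.inv().apply(np.array(X)-s['tcp_pos']),4),'turn',np.round((R0.inv()*R1).as_rotvec(),3),
      '| t',round(s['time'],1),'tcp',np.round(s['tcp_pos'],4),'F',np.round(s['force'],1),'g',round(s['grip_width'],4))
E
python3 -c "
from h import *
print(die(-.042,-.027));go(die(-.042,-.027,.12),170)"
```

```text
[ 0.50434957 -0.03159659  0.        ]
shift [-0.4692  0.4119  0.111 ] turn [ 2.000e-03  1.000e-03 -1.078e+00] | t 0.1 tcp [ 0.1875 -0.5696  0.2304] F [1.1 0.3 0.1] g 0.0855
```

>>> carry_out(increments="-0.469 0.412 0.08 0 0 -1.078 0;-0.469 0.412 0.08 0 0 -1.078 0;-0.469 0.412 0.08 0 0 -1.078 0;-0.469 0.412 0.08 0 0 -1.078 0;-0.469 0.412 0.08 0 0 -1.078 0;-0.469 0.412 0.08 0 0 -1.078 0;-0.469 0.412 0.08 0 0 -1.078 0;-0.469 0.412 0.08 0 0 -1.078 0;-0.469 0.412 0.08 0 0 -1.078 0;-0.469 0.412 0.08 0 0 -1.078 0")

```text
time: 1.1
tcp_pos: [0.4396, -0.1405, 0.1675]
ee_rot: [-0.643, 0.766, -0.0, 0.0]
force: [1.6, -0.3, 0.8]
grip_width: 0.0001
grasp_force: 0.0
```

```bash
python3 -c "
from h import *
go(die(-.042,-.027,.07),170)"
```

```text
shift [-0.1184 -0.0448  0.0976] turn [-0.  0.  0.] | t 1.1 tcp [ 0.4396 -0.1405  0.1675] F [ 1.6 -0.3  0.8] g 0.0001
```

>>> carry_out(increments="-0.118 -0.045 0.05 0 0 0 0;-0.118 -0.045 0.05 0 0 0 0;-0.118 -0.045 0.05 0 0 0 0;-0.118 -0.045 0.07 0 0 0 0;-0.118 -0.045 0.09 0 0 0 0;-0.118 -0.045 0.097 0 0 0 0;-0.118 -0.045 0.097 0 0 0 0;-0.118 -0.045 0.097 0 0 0 0;-0.118 -0.045 0.097 0 0 0 0;-0.118 -0.045 0.097 0 0 0 0")

```text
time: 2.1
tcp_pos: [0.5045, -0.0343, 0.0718]
ee_rot: [-0.642, 0.766, -0.0, 0.001]
force: [0.3, -0.1, -0.5]
grip_width: -0.0001
grasp_force: 0.0
```

```bash
python3 -c "
from h import *
go(die(-.042,-.027,.05),170)
p,d=imaging.capture('top'); save('top1',p,(235,140,395,275),5)"
```

```text
shift [-0.0026  0.0006  0.0218] turn [-0.002  0.001 -0.001] | t 2.1 tcp [ 0.5045 -0.0343  0.0718] F [ 0.3 -0.1 -0.5] g -0.0001
```

View pics/top1.png

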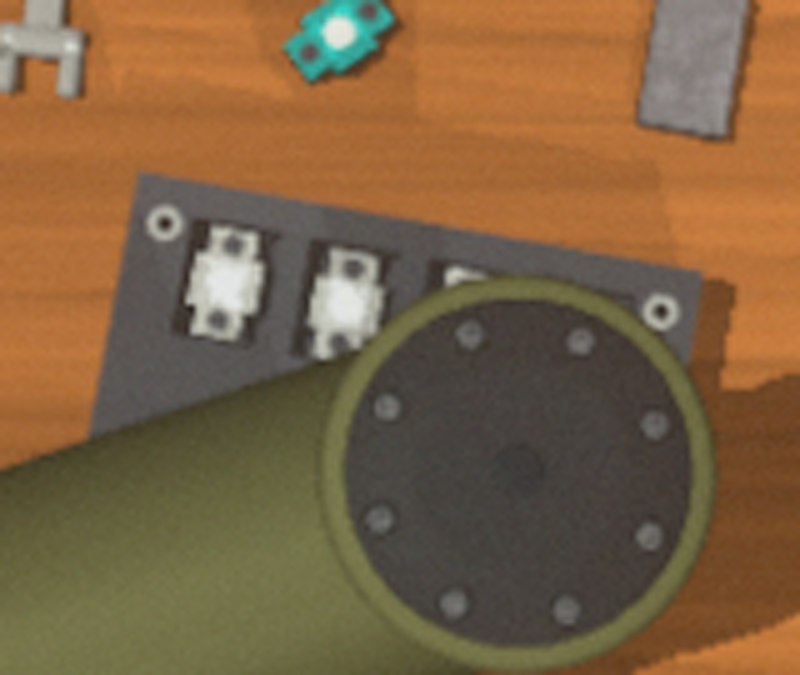

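The arm's flange at crop (520,465) hides the slide, so I will rely on force feedback for the pressing.

>>> carry_out(increments="0 0 0.01 0 0 0 0;0 0 0.018 0 0 0 0;0 0 0.02 0 0 0 0;0 0 0.021 0 0 0 0;0 0 0.022 0 0 0 0;0 0 0.023 0 0 0 0;0 0 0.023 0 0 0 0;0 0 0.023 0 0 0 0;0 0 0.023 0 0 0 0;0 0 0.023 0 0 0 0")

```text
time: 3.15
tcp_pos: [0.5039, -0.0343, 0.0491]
ee_rot: [-0.643, 0.766, -0.0, -0.0]
force: [-6.0, 0.9, 8.8]
grip_width: -0.0003
grasp_force: 4.3
```

>>> carry_out(increments="0 0 0.0005 0 0 0 0;0 0 0.0005 0 0 0 0;0 0 0.0005 0 0 0 0;0 0 0.0005 0 0 0 0;0 0 0.0005 0 0 0 0;0 0 0.0005 0 0 0 0;0 0 0.0005 0 0 0 0;0 0 0.0005 0 0 0 0;0 0 0.0005 0 0 0 0;0 0 0.0005 0 0 0 0")

```text
time: 4.15
tcp_pos: [0.5039, -0.0344, 0.0491]
ee_rot: [-0.643, 0.766, -0.0, -0.0]
force: [-6.8, 0.3, 11.8]
grip_width: -0.0
grasp_force: 5.6
```

>>> carry_out(increments="-0.003 0 0.0004 0 0 0 0;-0.008 0 0.0004 0 0 0 0;-0.014 0 0.0004 0 0 0 0;-0.02 0 0.0004 0 0 0 0;-0.026 0 0.0004 0 0 0 0;-0.032 0 0.0004 0 0 0 0;-0.038 0 0.0004 0 0 0 0;-0.044 0 0.0004 0 0 0 0;-0.049 0 0.0004 0 0 0 0;-0.053 0 0.0004 0 0 0 0")

```text
time: 5.15
tcp_pos: [0.5138, 0.0169, 0.0491]
ee_rot: [-0.643, 0.766, -0.002, -0.0]
force: [-1.9, -5.8, 8.5]
grip_width: 0.0005
grasp_force: 4.2
```

>>> carry_out(increments="-0.001 0 0 0 0 0 0;-0.002 0 0 0 0 0 0;-0.002 0 0 0 0 0 0;-0.002 0 -0.02 0 0 0 0;-0.002 0 -0.05 0 0 0 0;-0.002 0.04 -0.1 0 0 0 0.06;-0.002 0.08 -0.14 0 0 0 0.06;-0.002 0.12 -0.14 0 0 0 0.06;-0.002 0.15 -0.14 0 0 0 0.06;-0.002 0.15 -0.14 0 0 0 0.06")

```text
time: 6.15
tcp_pos: [0.3644, 0.0469, 0.1895]
ee_rot: [-0.644, 0.765, 0.0, 0.004]
force: [0.0, -0.7, -0.3]
grip_width: 0.0598
grasp_force: 0.0
```

```bash
cat > look.py <<'E'
from h import *
import sys
p,d=imaging.capture('top'); np.savez('/tmp/top',p=p,d=d); b=(235,165,395,275)
save(sys.argv[1],p,b,5); C=cloud('top',d); a=np.radians(-10)
L=C-[.5504,-.0123,0]; dx=L[...,0]*np.cos(a)+L[...,1]*np.sin(a); dy=-L[...,0]*np.sin(a)+L[...,1]*np.cos(a)
for yc in(-.075,-.025,.025,.075):
    m=(abs(dx-.035)<.03)&(abs(dy-yc)<.022)&(C[...,2]>.056)&(C[...,2]<.08)&(d>0)
    if m.sum()>20:
        rc=cv2.minAreaRect(np.c_[dx[m],dy[m]].astype(np.float32)); print(yc,m.sum(),np.round(rc[0],4),np.round(rc[1],4),round(rc[2],1),'z',np.median(C[...,2][m]))
        q=dx[m]-rc[0][0]; w=dy[m][abs(q)<.006]; print('  pad w',np.round(np.percentile(w,98)-np.percentile(w,2),4))
go(die(.035,.075,.1),170)
E
python3 look.py die2
```

```text
-0.025 290 [ 0.0352 -0.0242] [0.0335 0.0459] 88.7 z 0.06157489055249124
  pad w 0.0322
0.025 265 [0.0343 0.0247] [0.0287 0.0458] 89.1 z 0.06131902769161957
  pad w 0.0278
0.075 267 [0.0346 0.0758] [0.0461 0.0289] 7.4 z 0.06162678693120333
  pad w 0.028
shift [-0.0479 -0.2272  0.0897] turn [-0.004  0.005  0.002] | t 6.2 tcp [0.3654 0.0468 0.1885] F [-0.5 -0.3  0.9] g 0.0601
```

View pics/die2.png

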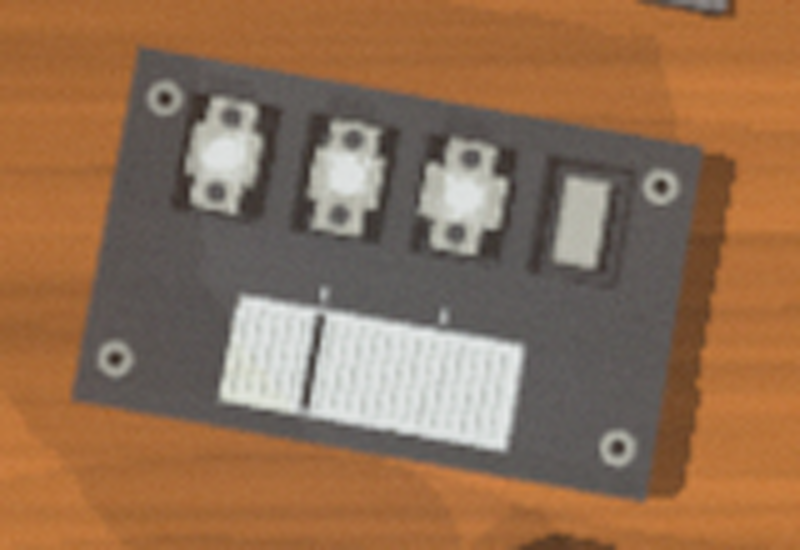

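The slide is fully across: its line at crop (313,360) is on the +y tick. The three links are raised at about crop (222,157), (345,178) and (463,197). From depth their pads measure about 29, 29 and 34 mm, and the gauge will settle it. I start with the link at y=+75.

>>> carry_out(increments="-0.048 -0.05 0.03 0 0 0 0.06;-0.048 -0.1 0.05 0 0 0 0.06;-0.048 -0.15 0.08 0 0 0 0.06;-0.048 -0.2 0.09 0 0 0 0.06;-0.048 -0.227 0.09 -0.004 0.005 0 0.06;-0.048 -0.227 0.09 -0.004 0.005 0 0.06;-0.048 -0.227 0.11 -0.004 0.005 0 0.06;-0.048 -0.227 0.12 -0.004 0.005 0 0.06;-0.048 -0.227 0.13 -0.004 0.005 0 0.06;-0.048 -0.227 0.13 -0.004 0.005 0 0.06")

```text
time: 7.2
tcp_pos: [0.5968, 0.0536, 0.0554]
ee_rot: [-0.643, 0.766, 0.0, -0.004]
force: [-0.7, 0.3, -0.7]
grip_width: 0.0598
grasp_force: 0.0
```

```bash
python3 -c "
from h import *
go(die(.035,.0755,.05),170)"
```

```text
shift [-0.0026 -0.0008  0.0053] turn [ 0.006 -0.006 -0.   ] | t 7.2 tcp [0.5968 0.0536 0.0554] F [-0.7  0.3 -0.7] g 0.0598
```

>>> carry_out(increments="-0.0026 0 0.001 0 0 0 0.06;-0.0026 0 0.002 0 0 0 0.06;-0.0026 0 0.003 0.006 -0.006 0 0.06;-0.0026 0 0.004 0.006 -0.006 0 0.06;-0.0026 0 0.005 0.006 -0.006 0 0.06;-0.0026 0 0.006 0.006 -0.006 0 0.06;-0.0026 0 0.006 0.006 -0.006 0 0.06;-0.0026 0 0.006 0.006 -0.006 0 0.06;-0.0026 0 0.006 0.006 -0.006 0 0.06;-0.0026 0 0.006 0.006 -0.006 0 0.06")

```text
time: 8.2
tcp_pos: [0.5982, 0.0563, 0.0508]
ee_rot: [-0.643, 0.766, -0.0, 0.001]
force: [0.3, 0.7, 1.2]
grip_width: 0.0598
grasp_force: 0.0
```

```bash
python3 -c "
from h import *
go(die(.035,.0755,.05),170)"
```

```text
shift [0.0004 0.0002 0.0008] turn [-0.002  0.001 -0.   ] | t 8.2 tcp [0.5982 0.0563 0.0508] F [0.3 0.7 1.2] g 0.0598
```

>>> carry_out(increments="0 0 0.001 0 0 0 0.06;0 0 0.0015 0 0 0 0.06;0 0 0.002 0 0 0 0.06;0 0 0.0025 0 0 0 0.06;0 0 0.003 0 0 0 0.06;0 0 0.003 0 0 0 0.06;0 0 0.003 0 0 0 0.06;0 0 0.003 0 0 0 0.06;0 0 0.003 0 0 0 0.06;0 0 0.003 0 0 0 0.06")

```text
time: 9.2
tcp_pos: [0.5982, 0.0564, 0.0478]
ee_rot: [-0.643, 0.766, -0.0, 0.001]
force: [-0.0, 0.8, 1.0]
grip_width: 0.0601
grasp_force: 0.0
```

>>> carry_out(increments="0 0 0 0 0 0 0.05;0 0 0 0 0 0 0.03;0 0 0 0 0 0 0.03;0 0 0 0 0 0 0.03;0 0 0 0 0 0 0.03;0 0 0 0 0 0 0.03;0 0 0 0 0 0 0.03;0 0 0 0 0 0 0.03;0 0 0 0 0 0 0.03;0 0 0 0 0 0 0.03", grip_force=60)

```text
time: 10.2
tcp_pos: [0.5985, 0.0564, 0.0483]
ee_rot: [-0.643, 0.766, -0.001, 0.001]
force: [1.3, 0.3, 4.3]
grip_width: 0.0444
grasp_force: 64.6
```

>>> carry_out(increments="0 0 -0.01 0 0 0 0.03;0 0 -0.03 0 0 0 0.03;0 0 -0.06 0 0 0 0.03;0 0 -0.09 0 0 0 0.03;0 0 -0.1 0 0 0 0.03;0 0 -0.1 0 0 0 0.03;0 0 -0.1 0 0 0 0.03;0 0 -0.1 0 0 0 0.03;0 0 -0.1 0 0 0 0.03;0 0 -0.1 0 0 0 0.03")

```text
time: 11.2
tcp_pos: [0.5976, 0.0562, 0.1468]
ee_rot: [-0.643, 0.766, -0.0, 0.0]
force: [0.3, -0.3, -0.9]
grip_width: 0.0446
grasp_force: 64.2
```

```bash
python3 - <<'E'
from h import *
D=np.load('/tmp/top.npz'); C=cloud('top',D['d']); b=np.s_[165:210,145:230]
P=C[b].reshape(-1,3); P=P[(P[:,2]>.034)&(P[:,2]<.05)]
rc=cv2.minAreaRect(P[:,:2].astype(np.float32)); print(rc)
ys=np.sort(P[:,1]); g=np.diff(ys); i=np.where(g>.01)[0]; print(ys[0],ys[-1],[(ys[k],ys[k+1]) for k in i])
save('gauge',D['p'],(145,165,230,210),8)
p,d=imaging.capture('scene'); save('sc1',p,(340,140,460,230),6)
go([.6212,.254,.15],180.7)
E
```

```text
((0.6217979788780212, 0.25405439734458923), (0.03417697921395302, 0.11061152815818787), 1.188869595527649)
0.19846127822660156 0.30931177952241473 [(np.float64(0.21546640501622702), np.float64(0.24563628163785073)), (np.float64(0.26594827862101894), np.float64(0.29215392368647364))]
shift [-0.1988  0.0113 -0.0028] turn [-0.001  0.    -0.187] | t 11.2 tcp [0.5977 0.0562 0.1471] F [-0.3 -0.2 -0. ] g 0.0445
```

View pics/gauge.png

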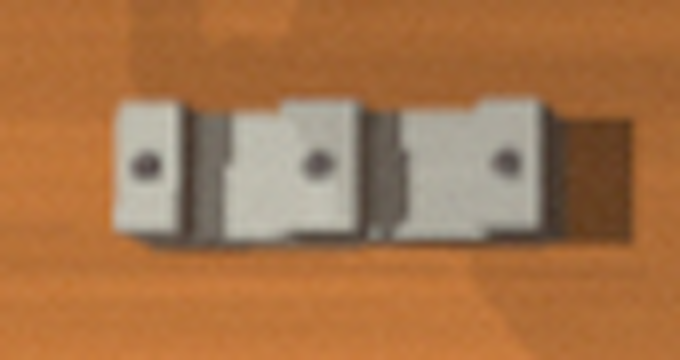

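The gauge crop shows the wide slot at crop x≈355–480 (lower y) and the narrow slot at x≈180–285. Their centres are at world y≈0.2305 and 0.279.

```bash
python3 -c "
from h import *
go([.6215,.2305,.06],181)"
```

```text
shift [-0.1757  0.007   0.0872] turn [-0.001  0.    -0.192] | t 11.2 tcp [0.5977 0.0562 0.1471] F [-0.3 -0.2 -0. ] g 0.0445
```

>>> carry_out(increments="-0.04 0.002 0 0 0 -0.1 0.03;-0.08 0.003 0 0 0 -0.192 0.03;-0.12 0.005 0 0 0 -0.192 0.03;-0.15 0.007 0 0 0 -0.192 0.03;-0.176 0.007 0.01 0 0 -0.192 0.03;-0.176 0.007 0.04 0 0 -0.192 0.03;-0.176 0.007 0.07 0 0 -0.192 0.03;-0.176 0.007 0.087 0 0 -0.192 0.03;-0.176 0.007 0.087 0 0 -0.192 0.03;-0.176 0.007 0.087 0 0 -0.192 0.03")

```text
time: 12.25
tcp_pos: [0.6225, 0.2307, 0.0621]
ee_rot: [0.713, -0.701, 0.001, -0.001]
force: [-0.3, 0.0, -0.5]
grip_width: 0.0439
grasp_force: 66.5
```

```bash
python3 - <<'E'
from h import *
p,d=imaging.capture('scene'); save('sc2',p,(350,120,450,210),6)
go([.6215,.2305,.04],181)
E
```

```text
shift [0.0005 0.0016 0.0231] turn [-0.005  0.001 -0.   ] | t 12.3 tcp [0.623  0.231  0.0631] F [-0.   0.2 -1. ] g 0.0446
```

View pics/sc2.png

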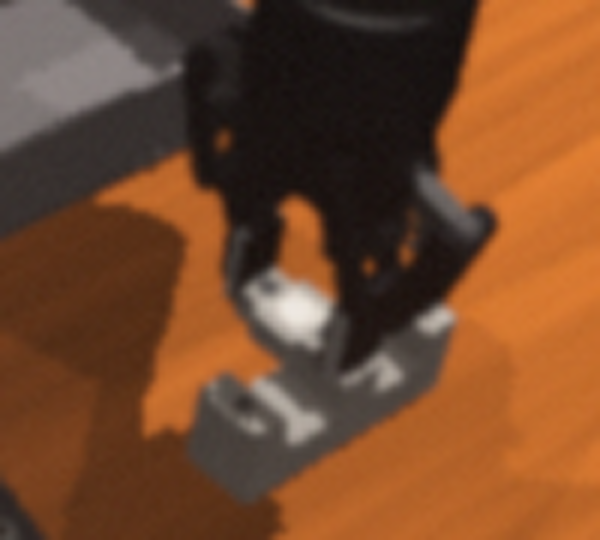

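The link is held level at crop (295,310) above the gauge at (320,430). I descend by feel.

>>> carry_out(increments="0 0.0015 0.008 -0.005 0 0 0.03;0 0.0015 0.015 -0.005 0 0 0.03;0 0.0015 0.018 -0.005 0 0 0.03;0 0.0015 0.02 -0.005 0 0 0.03;0 0.0015 0.022 -0.005 0 0 0.03;0 0.0015 0.023 -0.005 0 0 0.03;0 0.0015 0.024 -0.005 0 0 0.03;0 0.0015 0.0255 -0.005 0 0 0.03;0 0.0015 0.027 -0.005 0 0 0.03;0 0.0015 0.027 -0.005 0 0 0.03")

```text
time: 13.3
tcp_pos: [0.6203, 0.2308, 0.0337]
ee_rot: [0.713, -0.701, -0.001, 0.001]
force: [0.6, 1.5, -1.5]
grip_width: 0.044
grasp_force: 66.5
```

```bash
python3 -c "
from h import *
go([.6215,.2305,.035],181)"
```

```text
shift [ 0.0004 -0.0012 -0.0013] turn [ 0.003  0.001 -0.   ] | t 13.3 tcp [0.6203 0.2308 0.0337] F [ 0.6  1.5 -1.5] g 0.044
```

>>> carry_out(increments="0 0 0.002 0 0 0 0.03;0 0 0.004 0 0 0 0.03;0 0 0.006 0 0 0 0.03;0 0 0.007 0 0 0 0.03;0 0 0.008 0 0 0 0.03;0 0 0.008 0 0 0 0.03;0 0 0.008 0 0 0 0.03;0 0 0.008 0 0 0 0.03;0 0 0.008 0 0 0 0.03;0 0 0.008 0 0 0 0.03")

```text
time: 14.3
tcp_pos: [0.6205, 0.2309, 0.026]
ee_rot: [0.713, -0.701, -0.001, 0.001]
force: [0.2, -0.6, -1.6]
grip_width: 0.0443
grasp_force: 66.5
```

It fits the wide slot. Next, the narrow slot.

>>> carry_out(increments="0 0 -0.015 0 0 0 0.03;0 0 -0.03 0 0 0 0.03;-0.025 0 -0.03 0 0 0 0.03;-0.048 0 -0.03 0 0 0 0.03;-0.048 0 -0.03 0 0 0 0.03;-0.048 0 -0.022 0 0 0 0.03;-0.048 0 -0.016 0 0 0 0.03;-0.048 0 -0.014 0 0 0 0.03;-0.048 0 -0.013 0 0 0 0.03;-0.048 0 -0.012 0 0 0 0.03")

```text
time: 15.3
tcp_pos: [0.6195, 0.2788, 0.0402]
ee_rot: [0.713, -0.701, -0.001, 0.001]
force: [-9.3, 1.3, 13.5]
grip_width: 0.044
grasp_force: 68.2
```

>>> carry_out(increments="0 0 0.001 0 0 0 0.03;0 0 0.001 0 0 0 0.03;0 0 0.001 0 0 0 0.03;0 0 0.001 0 0 0 0.03;0 0 0.001 0 0 0 0.03;0 0 0.001 0 0 0 0.03;0 0 0.001 0 0 0 0.03;0 0 0.001 0 0 0 0.03;0 0 0.001 0 0 0 0.03;0 0 0.001 0 0 0 0.03")

```text
time: 16.3
tcp_pos: [0.6195, 0.2788, 0.0401]
ee_rot: [0.713, -0.701, -0.001, 0.0]
force: [-10.3, 0.2, 13.3]
grip_width: 0.044
grasp_force: 68.3
```

13 N blocks it at the gauge face, so it does not fit the narrow slot. This link is good and goes in the wooden tray.

>>> carry_out(increments="0 0 -0.04 0 0 0 0.03;0 0 -0.09 0 0 0 0.03;0.045 0.017 -0.11 0 0 0 0.03;0.09 0.034 -0.11 0 0 0 0.03;0.135 0.051 -0.11 0 0 0 0.03;0.18 0.068 -0.11 0 0 0 0.03;0.225 0.085 -0.11 0 0 0 0.03;0.27 0.102 -0.11 0 0 0 0.03;0.315 0.12 -0.11 0 0 0 0.03;0.36 0.14 -0.11 0 0 0 0.03")

```text
time: 17.3
tcp_pos: [0.4848, -0.0855, 0.1468]
ee_rot: [0.713, -0.701, -0.001, 0.001]
force: [0.3, -0.4, -1.5]
grip_width: 0.0441
grasp_force: 66.6
```

```bash
python3 -c "
from h import *
go([.408,-.267,.03],180)"
```

```text
shift [0.1802 0.0794 0.1169] turn [0.003 0.001 0.017] | t 17.3 tcp [ 0.4848 -0.0855  0.1468] F [ 0.3 -0.4 -1.5] g 0.0441
```

>>> carry_out(increments="0.045 0.02 0 0 0 0 0.03;0.09 0.04 0 0 0 0 0.03;0.135 0.06 0 0 0 0 0.03;0.18 0.08 0.02 0 0 0 0.03;0.18 0.08 0.06 0 0 0 0.03;0.18 0.08 0.1 0 0 0 0.03;0.18 0.08 0.12 0 0 0 0.03;0.18 0.08 0.126 0 0 0 0.03;0.18 0.08 0.128 0 0 0 0.03;0.18 0.08 0.128 0 0 0 0.03")

```text
time: 18.3
tcp_pos: [0.4095, -0.2651, 0.0205]
ee_rot: [0.713, -0.701, -0.0, 0.001]
force: [-0.6, -0.5, -0.2]
grip_width: 0.0441
grasp_force: 66.5
```

>>> carry_out(increments="0 0 0 0 0 0 0.06;0 0 0 0 0 0 0.06;0 0 0 0 0 0 0.06;0 0 0 0 0 0 0.06;0 0 0 0 0 0 0.06;0 0 -0.04 0 0 0 0.06;0 0 -0.08 0 0 0 0.06;0 0 -0.1 0 0 0 0.06;0 0 -0.1 0 0 0 0.06;0 0 -0.1 0 0 0 0.06")

```text
time: 19.3
tcp_pos: [0.4092, -0.2647, 0.1192]
ee_rot: [0.713, -0.701, -0.001, 0.0]
force: [-0.0, -1.0, -1.3]
grip_width: 0.0599
grasp_force: 0.0
```

```bash
python3 look.py die3; python3 -c "
from h import *
go(die(.035,.025,.13),170)"
```

```text
-0.025 287 [ 0.0352 -0.0242] [0.0336 0.0458] 87.9 z 0.061291202284123214
  pad w 0.0321
0.025 264 [0.0344 0.0247] [0.0287 0.0463] 89.0 z 0.06072219001768034
  pad w 0.0276
shift [-0.3168 -0.1946  0.0181] turn [0.004 0.001 0.191] | t 19.4 tcp [ 0.4087 -0.2646  0.1184] F [ 0.1  0.1 -0.8] g 0.06
shift [-0.2677 -0.185  -0.012 ] turn [0.004 0.001 0.191] | t 19.4 tcp [ 0.4087 -0.2646  0.1184] F [ 0.1  0.1 -0.8] g 0.06
```

Links are still in place. Next is the one at y=+25.

>>> carry_out(increments="-0.04 -0.028 -0.012 0 0 0.1 0.06;-0.08 -0.056 -0.012 0 0 0.19 0.06;-0.12 -0.084 -0.012 0 0 0.19 0.06;-0.16 -0.112 -0.012 0 0 0.19 0.06;-0.2 -0.14 -0.012 0 0 0.19 0.06;-0.24 -0.168 -0.012 0 0 0.19 0.06;-0.27 -0.185 -0.012 0 0 0.19 0.06;-0.27 -0.185 0.01 0 0 0.19 0.06;-0.27 -0.185 0.03 0 0 0.19 0.06;-0.27 -0.185 0.03 0 0 0.19 0.06")

```text
time: 20.35
tcp_pos: [0.5868, 0.0083, 0.0837]
ee_rot: [-0.643, 0.765, 0.003, -0.005]
force: [-0.9, -0.5, -0.5]
grip_width: 0.06
grasp_force: 0.0
```

```bash
python3 -c "
from h import *
go(die(.035,.025,.048),170)"
```

```text
shift [ 0.0015 -0.0031  0.0357] turn [ 0.011 -0.003  0.002] | t 20.4 tcp [0.5868 0.0083 0.0837] F [-0.9 -0.5 -0.5] g 0.06
```

>>> carry_out(increments="0.001 -0.002 0.01 0.005 0 0 0.06;0.001 -0.002 0.018 0.005 0 0 0.06;0.001 -0.002 0.023 0.005 0 0 0.06;0.001 -0.002 0.025 0.005 0 0 0.06;0.001 -0.002 0.025 0.005 0 0 0.06;0.001 -0.002 0.025 0.005 0 0 0.06;0.001 -0.002 0.025 0.005 0 0 0.06;0.001 -0.002 0.025 0.005 0 0 0.06;0.001 -0.002 0.025 0.005 0 0 0.06;0.001 -0.002 0.025 0.005 0 0 0.06")

```text
time: 21.35
tcp_pos: [0.5912, 0.007, 0.064]
ee_rot: [-0.643, 0.766, -0.001, 0.001]
force: [0.7, 0.3, -0.4]
grip_width: 0.0596
grasp_force: 0.0
```

```bash
python3 -c "
from h import *
go(die(.035,.025,.048),170)"
```

```text
shift [0.0011 0.0018 0.016 ] turn [-0.002  0.     0.002] | t 21.4 tcp [0.5912 0.007  0.064 ] F [ 0.7  0.3 -0.4] g 0.0596
```

>>> carry_out(increments="0.001 0.0015 0.008 0 0 0 0.06;0.001 0.0015 0.012 0 0 0 0.06;0.001 0.0015 0.014 0 0 0 0.06;0.001 0.0015 0.015 0 0 0 0.06;0.001 0.0015 0.016 0 0 0 0.06;0.001 0.0015 0.016 0 0 0 0.05;0.001 0.0015 0.016 0 0 0 0.03;0.001 0.0015 0.016 0 0 0 0.03;0.001 0.0015 0.016 0 0 0 0.03;0.001 0.0015 0.016 0 0 0 0.03")

```text
time: 22.35
tcp_pos: [0.5898, 0.0062, 0.0483]
ee_rot: [-0.643, 0.766, -0.001, 0.001]
force: [0.2, 0.2, 1.1]
grip_width: 0.0442
grasp_force: 65.4
```

>>> carry_out(increments="0 0 0 0 0 0 0.03;0 0 0 0 0 0 0.03;0 0 -0.01 0 0 0 0.03;0 0 -0.03 0 0 0 0.03;0 0 -0.06 0 0 0 0.03;0 0 -0.09 0 0 0 0.03;0 0 -0.1 0 0 0 0.03;0 0 -0.1 0 0 0 0.03;0 0 -0.1 0 0 0 0.03;0 0 -0.1 0 0 0 0.03")

```text
time: 23.35
tcp_pos: [0.5884, 0.0062, 0.1457]
ee_rot: [-0.643, 0.766, 0.0, -0.001]
force: [0.1, 0.7, -1.5]
grip_width: 0.044
grasp_force: 64.0
```

```bash
python3 -c "
from h import *
go([.6210,.2307,.06],181)"
```

```text
shift [-0.2268  0.0064  0.0855] turn [ 0.001 -0.001 -0.191] | t 23.4 tcp [0.5884 0.0062 0.1457] F [ 0.1  0.7 -1.5] g 0.044
```

>>> carry_out(increments="-0.045 0.002 0 0 0 -0.1 0.03;-0.09 0.003 0 0 0 -0.191 0.03;-0.135 0.005 0 0 0 -0.191 0.03;-0.18 0.006 0 0 0 -0.191 0.03;-0.227 0.006 0.01 0 0 -0.191 0.03;-0.227 0.006 0.04 0 0 -0.191 0.03;-0.227 0.006 0.07 0 0 -0.191 0.03;-0.227 0.006 0.085 0 0 -0.191 0.03;-0.227 0.006 0.085 0 0 -0.191 0.03;-0.227 0.006 0.085 0 0 -0.191 0.03")

```text
time: 24.35
tcp_pos: [0.6231, 0.2305, 0.0638]
ee_rot: [0.713, -0.701, 0.001, -0.001]
force: [0.8, -0.4, 0.2]
grip_width: 0.0444
grasp_force: 63.9
```

```bash
python3 -c "
from h import *
go([.621,.2307,.035],181)"
```

```text
shift [-0.0003  0.0022  0.0288] turn [-0.003 -0.001  0.   ] | t 24.4 tcp [0.6231 0.2305 0.0638] F [ 0.8 -0.4  0.2] g 0.0444
```

>>> carry_out(increments="0 0.001 0.008 0 0 0 0.03;0 0.001 0.015 0 0 0 0.03;0 0.001 0.018 0 0 0 0.03;0 0.001 0.02 0 0 0 0.03;0 0.001 0.022 0 0 0 0.03;0 0.001 0.023 0 0 0 0.03;0 0.001 0.024 0 0 0 0.03;0 0.001 0.0255 0 0 0 0.03;0 0.001 0.027 0 0 0 0.03;0 0.001 0.027 0 0 0 0.03")

```text
time: 25.35
tcp_pos: [0.6216, 0.2308, 0.0356]
ee_rot: [0.713, -0.701, 0.001, -0.0]
force: [0.7, 0.0, -2.2]
grip_width: 0.0446
grasp_force: 63.9
```

>>> carry_out(increments="0 0 0.002 0 0 0 0.03;0 0 0.004 0 0 0 0.03;0 0 0.006 0 0 0 0.03;0 0 0.008 0 0 0 0.03;0 0 0.009 0 0 0 0.03;0 0 0.01 0 0 0 0.03;0 0 0.01 0 0 0 0.03;0 0 0.01 0 0 0 0.03;0 0 0.01 0 0 0 0.03;0 0 0.01 0 0 0 0.03")

```text
time: 26.35
tcp_pos: [0.6218, 0.2309, 0.026]
ee_rot: [0.713, -0.701, 0.001, -0.001]
force: [-0.5, -0.2, -0.6]
grip_width: 0.0438
grasp_force: 63.9
```

>>> carry_out(increments="0 0 -0.015 0 0 0 0.03;0 0 -0.03 0 0 0 0.03;-0.025 0 -0.03 0 0 0 0.03;-0.048 0 -0.03 0 0 0 0.03;-0.048 0 -0.03 0 0 0 0.03;-0.048 0 -0.022 0 0 0 0.03;-0.048 0 -0.016 0 0 0 0.03;-0.048 0 -0.014 0 0 0 0.03;-0.048 0 -0.013 0 0 0 0.03;-0.048 0 -0.012 0 0 0 0.03")

```text
time: 27.35
tcp_pos: [0.6207, 0.2788, 0.0405]
ee_rot: [0.714, -0.701, 0.001, -0.001]
force: [-9.2, -0.3, 15.7]
grip_width: 0.044
grasp_force: 65.8
```

>>> carry_out(increments="0 0 0.001 0 0 0 0.03;0 0 0.001 0 0 0 0.03;0 0 0.001 0 0 0 0.03;0 0 0.001 0 0 0 0.03;0 0 0.001 0 0 0 0.03;0 0 0.001 0 0 0 0.03;0 0 0.001 0 0 0 0.03;0 0 0.001 0 0 0 0.03;0 0 0.001 0 0 0 0.03;0 0 0.001 0 0 0 0.03")

```text
time: 28.35
tcp_pos: [0.6207, 0.2789, 0.0404]
ee_rot: [0.714, -0.701, 0.001, -0.001]
force: [-10.7, 1.1, 15.7]
grip_width: 0.044
grasp_force: 65.9
```

This one also fits the wide slot and is blocked at the narrow one, so it is good and goes in the wooden tray, further along it.

>>> carry_out(increments="0 0 -0.04 0 0 0 0.03;0 0 -0.09 0 0 0 0.03;0.045 0.017 -0.11 0 0 0 0.03;0.09 0.034 -0.11 0 0 0 0.03;0.135 0.051 -0.11 0 0 0 0.03;0.18 0.068 -0.11 0 0 0 0.03;0.225 0.085 -0.11 0 0 0 0.03;0.27 0.102 -0.11 0 0 0 0.03;0.315 0.12 -0.11 0 0 0 0.03;0.36 0.14 -0.11 0 0 0 0.03")

```text
time: 29.35
tcp_pos: [0.4858, -0.0856, 0.1463]
ee_rot: [0.713, -0.701, 0.001, -0.0]
force: [1.4, -0.1, -1.6]
grip_width: 0.0442
grasp_force: 64.0
```

```bash
python3 -c "
from h import *
go([.408,-.337,.02],180)"
```

```text
shift [0.2499 0.0824 0.1262] turn [-0.002 -0.     0.018] | t 29.4 tcp [ 0.4858 -0.0856  0.1463] F [ 1.4 -0.1 -1.6] g 0.0442
```

>>> carry_out(increments="0.045 0.015 0 0 0 0 0.03;0.09 0.03 0 0 0 0 0.03;0.135 0.045 0 0 0 0 0.03;0.18 0.06 0 0 0 0 0.03;0.225 0.075 0 0 0 0 0.03;0.25 0.081 0.01 0 0 0.018 0.03;0.25 0.081 0.04 0 0 0.018 0.03;0.25 0.081 0.08 0 0 0.018 0.03;0.25 0.081 0.11 0 0 0.018 0.03;0.25 0.081 0.126 0 0 0.018 0.03")

```text
time: 30.35
tcp_pos: [0.4083, -0.3344, 0.0166]
ee_rot: [-0.707, 0.708, 0.002, -0.0]
force: [0.5, -0.1, -0.9]
grip_width: 0.0441
grasp_force: 64.0
```

>>> carry_out(increments="0 0 0 0 0 0 0.03;0 0 0 0 0 0 0.06;0 0 0 0 0 0 0.06;0 0 0 0 0 0 0.06;0 0 0 0 0 0 0.06;0 0 0 0 0 0 0.06;0 0 -0.04 0 0 0 0.06;0 0 -0.08 0 0 0 0.06;0 0 -0.1 0 0 0 0.06;0 0 -0.1 0 0 0 0.06")

```text
time: 31.35
tcp_pos: [0.4124, -0.336, 0.1252]
ee_rot: [0.707, -0.707, 0.004, -0.002]
force: [0.4, -0.4, -0.2]
grip_width: 0.0599
grasp_force: 0.0
```

```bash
python3 look.py die4; python3 -c "
from h import *
D=np.load('/tmp/top.npz'); C=cloud('top',D['d']); m=(abs(C[...,0]-.408)<.05)&(abs(C[...,1]+.302)<.066)&(C[...,2]>.016)
n,_,st,ce=cv2.connectedComponentsWithStats(m.astype(np.uint8)); print(st[1:,4],ce[1:]); print('tray z max',C[m][:,2].max() if m.any() else None)
go(die(.035,-.0245,.07),170)"
```

```text
-0.025 288 [ 0.0355 -0.0242] [0.0336 0.0462] 88.0 z 0.06098810384044574
  pad w 0.0321
shift [-0.3908 -0.1862  0.023 ] turn [-0.006 -0.001  0.175] | t 31.4 tcp [ 0.4116 -0.3353  0.1226] F [ 0.1 -0.1 -0.7] g 0.0602
[9082    2    1    3] [[585.65514204 315.06892755]
 [490.5        323.        ]
 [494.         324.        ]
 [499.         326.        ]]
tray z max 0.5375051945473082
shift [-0.2929 -0.1688  0.0531] turn [-0.006 -0.001  0.175] | t 31.4 tcp [ 0.4116 -0.3353  0.1226] F [ 0.1 -0.1 -0.7] g 0.0602
```

Third link: approach the one at y=-25, staying high on the way.

>>> carry_out(increments="-0.043 -0.025 -0.012 0 0 0.1 0.06;-0.086 -0.05 -0.012 0 0 0.175 0.06;-0.129 -0.075 -0.012 0 0 0.175 0.06;-0.172 -0.1 -0.012 0 0 0.175 0.06;-0.215 -0.125 -0.012 0 0 0.175 0.06;-0.258 -0.15 -0.012 0 0 0.175 0.06;-0.293 -0.169 -0.012 0 0 0.175 0.06;-0.293 -0.169 0.02 0 0 0.175 0.06;-0.293 -0.169 0.053 0 0 0.175 0.06;-0.293 -0.169 0.053 0 0 0.175 0.06")

```text
time: 32.4
tcp_pos: [0.5759, -0.0417, 0.061]
ee_rot: [-0.643, 0.766, 0.003, -0.004]
force: [0.2, 0.0, -1.4]
grip_width: 0.0599
grasp_force: 0.0
```

>>> carry_out(increments="0 0 0 0 0 0 0.06;0 0 0 0 0 0 0.06;0 0 0 0 0 0 0.06;0 0 0 0 0 0 0.06;0 0 0 0 0 0 0.06;0 0 0 0 0 0 0.06;0 0 0 0 0 0 0.06;0 0 0 0 0 0 0.06;0 0 0 0 0 0 0.06;0 0 0 0 0 0 0.06")

```text
time: 33.4
tcp_pos: [0.5798, -0.042, 0.0679]
ee_rot: [-0.643, 0.766, -0.001, 0.001]
force: [-0.9, -0.2, 0.7]
grip_width: 0.0604
grasp_force: 0.0
```

```bash
python3 -c "
from h import *
go(die(.035,-.0245,.048),170)
p,d=imaging.capture('top'); save('tray',p,(400,245,500,330),6)
C=cloud('top',d); m=(C[...,2]>.017)&(C[...,2]<.027)&(d>0); m[:245]=0;m[330:]=0;m[:,:400]=0;m[:,500:]=0
n,_,st,ce=cv2.connectedComponentsWithStats(m.astype(np.uint8))
for s,c in zip(st[1:],ce[1:]):
  if s[4]>60: print(s[4],pw('top',*c,z=.022))
"
```

```text
shift [ 0.0003 -0.0009  0.0199] turn [-0.002  0.    -0.   ] | t 33.4 tcp [ 0.5798 -0.042   0.0679] F [-0.9 -0.2  0.7] g 0.0604
122 [ 0.40559945 -0.3746412   0.022     ]
257 [ 0.4068511  -0.26426302  0.022     ]
269 [ 0.40750191 -0.33463535  0.022     ]
```

Both links lie in the tray. Grasp the third.

>>> carry_out(increments="0 -0.001 0.008 0 0 0 0.06;0 -0.001 0.014 0 0 0 0.06;0 -0.001 0.017 0 0 0 0.06;0 -0.001 0.019 0 0 0 0.06;0 -0.001 0.02 0 0 0 0.06;0 -0.001 0.02 0 0 0 0.05;0 -0.001 0.02 0 0 0 0.03;0 -0.001 0.02 0 0 0 0.03;0 -0.001 0.02 0 0 0 0.03;0 -0.001 0.02 0 0 0 0.03")

```text
time: 34.45
tcp_pos: [0.5811, -0.0422, 0.0484]
ee_rot: [-0.643, 0.766, -0.001, 0.001]
force: [0.0, 0.1, 2.3]
grip_width: 0.0441
grasp_force: 64.0
```

>>> carry_out(increments="0 0 0 0 0 0 0.03;0 0 0 0 0 0 0.03;0 0 -0.01 0 0 0 0.03;0 0 -0.03 0 0 0 0.03;0 0 -0.06 0 0 0 0.03;0 0 -0.09 0 0 0 0.03;0 0 -0.1 0 0 0 0.03;0 0 -0.1 0 0 0 0.03;0 0 -0.1 0 0 0 0.03;0 0 -0.1 0 0 0 0.03")

```text
time: 35.45
tcp_pos: [0.5797, -0.0421, 0.1457]
ee_rot: [-0.643, 0.766, 0.0, -0.001]
force: [0.5, 0.5, -1.1]
grip_width: 0.0444
grasp_force: 64.0
```

```bash
python3 -c "
from h import *
go([.6210,.2307,.06],181)"
```

```text
shift [-0.2759  0.0067  0.0855] turn [ 0.001 -0.    -0.193] | t 35.5 tcp [ 0.5797 -0.0421  0.1457] F [ 0.5  0.5 -1.1] g 0.0444
```

>>> carry_out(increments="-0.048 0.002 0 0 0 -0.1 0.03;-0.096 0.003 0 0 0 -0.192 0.03;-0.144 0.005 0 0 0 -0.192 0.03;-0.192 0.006 0 0 0 -0.192 0.03;-0.24 0.007 0 0 0 -0.192 0.03;-0.276 0.007 0.02 0 0 -0.192 0.03;-0.276 0.007 0.05 0 0 -0.192 0.03;-0.276 0.007 0.08 0 0 -0.192 0.03;-0.276 0.007 0.085 0 0 -0.192 0.03;-0.276 0.007 0.085 0 0 -0.192 0.03")

```text
time: 36.45
tcp_pos: [0.6211, 0.23, 0.0611]
ee_rot: [0.713, -0.701, 0.001, 0.001]
force: [-0.6, -1.0, -0.5]
grip_width: 0.0441
grasp_force: 63.9
```

>>> carry_out(increments="0 0 0.008 0 0 0 0.03;0 0 0.014 0 0 0 0.03;0 0 0.016 0 0 0 0.03;0 0 0.017 0 0 0 0.03;0 0 0.018 0 0 0 0.03;0 0 0.019 0 0 0 0.03;0 0 0.02 0 0 0 0.03;0 0 0.021 0 0 0 0.03;0 0 0.022 0 0 0 0.03;0 0 0.022 0 0 0 0.03")

```text
time: 37.45
tcp_pos: [0.6221, 0.2308, 0.0413]
ee_rot: [0.713, -0.701, 0.001, -0.001]
force: [-1.5, -0.6, 1.4]
grip_width: 0.044
grasp_force: 64.2
```

```bash
python3 -c "
from h import *
go([.621,.2307,.035],181)"
```

```text
shift [0.0001 0.0011 0.0063] turn [-0.002 -0.    -0.   ] | t 37.5 tcp [0.6221 0.2308 0.0413] F [-1.5 -0.6  1.4] g 0.044
```

>>> carry_out(increments="0 0 0.001 0 0 0 0.03;0 0 0.002 0 0 0 0.03;0 0 0.003 0 0 0 0.03;0 0 0.003 0 0 0 0.03;0 0 0.003 0 0 0 0.03;0 0 0.003 0 0 0 0.03;0 0 0.003 0 0 0 0.03;0 0 0.003 0 0 0 0.03;0 0 0.003 0 0 0 0.03;0 0 0.003 0 0 0 0.03")

```text
time: 38.45
tcp_pos: [0.6222, 0.2308, 0.0411]
ee_rot: [0.713, -0.701, 0.001, -0.001]
force: [-9.0, -1.2, 12.8]
grip_width: 0.044
grasp_force: 65.6
```

```bash
python3 -c "
from h import *
go([.4,.29,.16],181)"
```

```text
shift [-0.063   0.2207 -0.1197] turn [-0.004 -0.     0.   ] | t 38.5 tcp [0.6222 0.2308 0.0411] F [-9.  -1.2 12.8] g 0.044
```

It is blocked at the wide slot with 13 N, matching the 34 mm seen in depth. It is a reject and goes in the grey bin.

>>> carry_out(increments="0 0 -0.04 0 0 0 0.03;0 0 -0.08 0 0 0 0.03;-0.01 0.04 -0.11 0 0 0 0.03;-0.02 0.08 -0.11 0 0 0 0.03;-0.04 0.12 -0.11 0 0 0 0.03;-0.05 0.17 -0.11 0 0 0 0.03;-0.063 0.22 -0.11 0 0 0 0.03;-0.063 0.22 -0.1 0 0 0 0.03;-0.063 0.22 -0.07 0 0 0 0.03;-0.063 0.22 -0.05 0 0 0 0.03")

```text
time: 39.45
tcp_pos: [0.4001, 0.2902, 0.086]
ee_rot: [0.713, -0.701, 0.0, -0.001]
force: [0.3, -0.4, -1.6]
grip_width: 0.0445
grasp_force: 64.1
```

```bash
python3 -c "
from h import *
go([.4,.29,.02],180)"
```

```text
shift [0.0002 0.0002 0.066 ] turn [-0.001  0.     0.018] | t 39.5 tcp [0.4001 0.2902 0.086 ] F [ 0.3 -0.4 -1.6] g 0.0445
```

>>> carry_out(increments="0 0 0.03 0 0 0 0.03;0 0 0.055 0 0 0 0.03;0 0 0.066 0 0 0 0.03;0 0 0.068 0 0 0 0.03;0 0 0.068 0 0 0 0.03;0 0 0.068 0 0 0 0.03;0 0 0.068 0 0 0 0.06;0 0 0.068 0 0 0 0.06;0 0 0.068 0 0 0 0.06;0 0 0.068 0 0 0 0.06")

```text
time: 40.45
tcp_pos: [0.4011, 0.2902, 0.0198]
ee_rot: [0.713, -0.701, 0.001, -0.001]
force: [0.2, -0.6, -1.2]
grip_width: 0.06
grasp_force: 0.0
```

>>> carry_out(increments="0 0 0 0 0 0 0.06;0 0 -0.03 0 0 0 0.06;0 0 -0.07 0 0 0 0.06;0 0 -0.11 0 0 0 0.06;0 0 -0.15 0 0 0 0.03;0 0 -0.15 0 0 0 0;0 0 -0.15 0 0 0 0;0 0 -0.15 0 0 0 0;0 0 -0.15 0 0 0 0;0 0 -0.15 0 0 0 0")

```text
time: 41.45
tcp_pos: [0.4004, 0.2897, 0.1684]
ee_rot: [0.713, -0.701, 0.001, 0.0]
force: [-0.1, 0.1, 0.1]
grip_width: -0.0002
grasp_force: 0.0
```

```bash
python3 -c "
from h import *
p,d=imaging.capture('top'); save('full5',p)
go(die(-.042,.027,.07),170)"
```

```text
shift [ 0.27   -0.1085  0.0992] turn [-0.001 -0.001  0.192] | t 41.5 tcp [0.4005 0.2898 0.1687] F [-0.2 -0.2 -0.8] g -0.0003
```

View pics/full5.png

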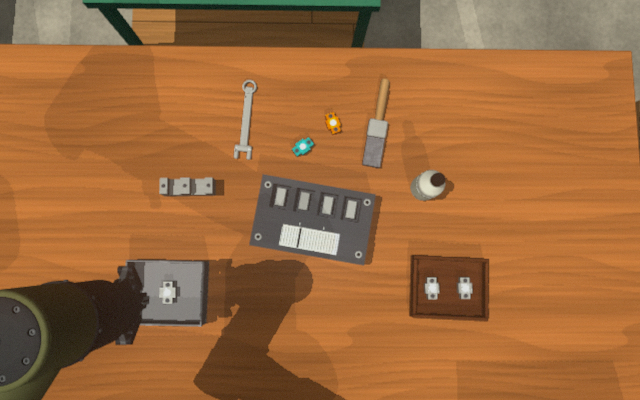

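The die is empty. Two links lie in the tray at (432,288) and (466,288), and one in the bin at (167,292). The bystanders have not moved, and the slide is still across with its line at about (299,236). Now I drag it home.

>>> carry_out(increments="0.045 -0.018 0 0 0 0.1 0;0.09 -0.036 0 0 0 0.19 0;0.135 -0.054 0 0 0 0.19 0;0.18 -0.072 0 0 0 0.19 0;0.225 -0.09 0.02 0 0 0.19 0;0.27 -0.108 0.06 0 0 0.19 0;0.27 -0.108 0.09 0 0 0.19 0;0.27 -0.108 0.099 0 0 0.19 0;0.27 -0.108 0.099 0 0 0.19 0;0.27 -0.108 0.099 0 0 0.19 0")

```text
time: 42.5
tcp_pos: [0.5143, 0.0227, 0.0726]
ee_rot: [-0.644, 0.765, -0.001, 0.002]
force: [1.0, 0.1, 1.2]
grip_width: -0.0002
grasp_force: 0.0
```

```bash
python3 -c "
from h import *
go(die(-.042,.027,.05),170)"
```

```text
shift [0.0012 0.0004 0.0226] turn [-0.004  0.     0.003] | t 42.5 tcp [0.5143 0.0227 0.0726] F [1.  0.1 1.2] g -0.0002
```

>>> carry_out(increments="0 0 0.01 0 0 0 0;0 0 0.016 0 0 0 0;0 0 0.019 0 0 0 0;0 0 0.021 0 0 0 0;0 0 0.022 0 0 0 0;0 0 0.0225 0 0 0 0;0 0 0.023 0 0 0 0;0 0 0.0235 0 0 0 0;0 0 0.0235 0 0 0 0;0 0 0.0235 0 0 0 0")

```text
time: 43.5
tcp_pos: [0.5136, 0.0221, 0.0491]
ee_rot: [-0.644, 0.765, -0.001, 0.001]
force: [-7.4, 2.5, 10.4]
grip_width: 0.0001
grasp_force: 5.0
```

>>> carry_out(increments="0 0 0.0006 0 0 0 0;0.004 0 0.0006 0 0 0 0;0.01 0 0.0006 0 0 0 0;0.017 0 0.0006 0 0 0 0;0.024 0 0.0006 0 0 0 0;0.031 0 0.0006 0 0 0 0;0.038 0 0.0006 0 0 0 0;0.045 0 0.0006 0 0 0 0;0.05 0 0.0006 0 0 0 0;0.054 0 0.0006 0 0 0 0")

```text
time: 44.5
tcp_pos: [0.5061, -0.0304, 0.0491]
ee_rot: [-0.644, 0.765, -0.002, 0.003]
force: [0.6, 4.8, 6.2]
grip_width: 0.0001
grasp_force: 3.4
```

>>> carry_out(increments="0.001 0 0 0 0 0 0;0.001 0 0 0 0 0 0;0.001 0 -0.02 0 0 0 0;0.001 0 -0.05 0 0 0 0;0.001 0.04 -0.1 0 0 0 0;0.001 0.08 -0.14 0 0 0 0;0.001 0.12 -0.14 0 0 0 0;0.001 0.15 -0.14 0 0 0 0;0.001 0.15 -0.14 0 0 0 0;0.001 0.15 -0.14 0 0 0 0")

```text
time: 45.5
tcp_pos: [0.356, -0.006, 0.1873]
ee_rot: [-0.644, 0.765, -0.001, 0.003]
force: [0.9, 0.1, -0.2]
grip_width: -0.0
grasp_force: 0.0
```

```bash
python3 -c "
from h import *
p,d=imaging.capture('top'); save('full6',p)"
```

```text
(no output)
```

View pics/full6.png

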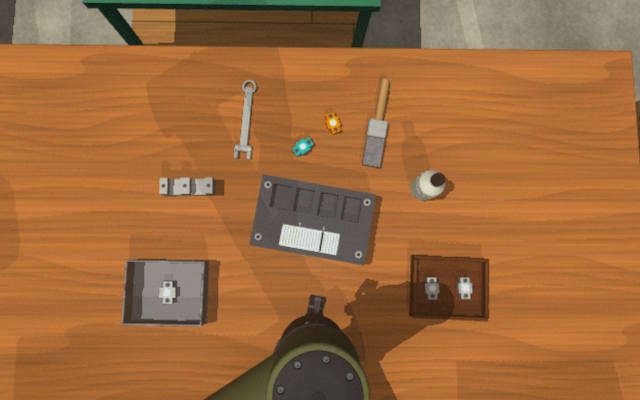

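The slide line is at about (322,240), close to where it started. A quick numeric check against the -y tick, then I hand in.

```bash
python3 - <<'E'
from h import *
a=cv2.imread('pics/top0.png',0).astype(float); b=cv2.imread('pics/full6.png',0).astype(float)
for im in(a,b):
    pts=[]
    for t in np.linspace(-.055,.055,221):
        u,v=np.mean([px('top',die(x,t,.049)) for x in(-.045,)],0)
        pts.append(np.mean([cv2.getRectSubPix(im.astype(np.float32),(1,1),tuple(map(float,px('top',die(x,t,.049)))))[0,0] for x in(-.055,-.042,-.03)]))
    pts=np.array(pts); i=pts.argmin(); w=np.clip(150-pts,0,None); w[:10]=0; w[-10:]=0
    print(np.linspace(-.055,.055,221)[i], (w*np.linspace(-.055,.055,221)).sum()/w.sum())
E
```

```text
-0.024 -0.023888120385734297
-0.026 -0.025661457274868335
```

Slide home (line at -25 mm).

```bash
python3 -c "
from h import *
print(r.job_done())"
```

```text
the job is handed in; nothing more can be done
None
```

The job is handed in at about 46 s of the 210 s. Three links were present: the gauge passed two, now in the wooden tray, and rejected one as too wide for the wide slot, now in the grey bin. The slide is back home, and the bystanders and look-alikes were not touched.

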